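# Load the marked cup of a parts carousel, bring it to the front and hold it there

## Task

Take the brass fitting out of the red bin, leaving the other fittings in the bin, and put it in the orange cup of the parts carousel. Then take hold of the carousel's upright black turning post and turn the carousel until the orange cup stands at the front, in line with the yellow pointer on the stand. Do not let go: finish while still holding the post between the fingers, keeping the carousel still with the cup at the pointer.

Things in the scene. Friction and masses are not known exactly. Their poses are not given: they have to be found in the camera images.
- brass_fitting: the brass-coloured pipe fitting, standing upright in the red bin among five others of nearly the same shape in other colours; places in the bin are shuffled. A hexagonal collar 28 mm over its corners, 0 to 14 mm up, and above it a round barrel 18 mm in diameter from 14 to 46 mm up (grip the barrel). 80 g give or take a third. Origin at the centre of its underside, z up
- brass_mid (a point): the middle of the brass fitting, on its axis, 23 mm above its underside
- bin: the red open bin, fixed to the bench; 170 mm along its own x, 250 mm along its own y, 40 mm tall, walls and floor 5 mm. Origin at the centre of its underside on the bench. The six fittings stand in it in two rows of three: 80 mm apart along its x, 75 mm apart along its y (each up to about 5 mm off), so there is most room for fingers that close along the bin's y. The bin and the carousel may change sides of the bench
- stand: the carousel's fixed stand on the bench, origin on the carousel's axis at bench height; its own -x axis points to its front, where the yellow pointer lies on the bench 160 to 203 mm from the axis. It is turned by up to 0.5 rad either way
- front_place (a point): fixed point of the stand, 100 mm from the axis towards the yellow pointer, 34 mm above the bench: where the middle of the orange cup's inner floor belongs at the end
- carousel (a joint): turn of the carousel on its stand, rad, counter-clockwise positive seen from above; 0 (and 2 pi) = orange cup exactly at the front; free to turn either way beyond a full turn (-6.3 to 12.6). It carries a round grey disc 296 mm in diameter, top 30 mm above the bench, with five equal fixed cups evenly spaced, 100 mm from the axis: one orange, four white. It turns easily (about 0.5 N at the post), has no spring and stays where it is left
- marked_cup (a point): middle of the inner floor of the orange cup, 34 mm above the bench. The cup is open at the top, 56 to 62 mm wide inside, its rim 32 mm above this point (66 mm above the bench), 68 mm wide outside. Turns with the carousel
- turning_post: the black upright round post (yellow top) on the disc, a sleeve that spins freely about its own upright axis like a crank handle, straight across the axis from the orange cup, 100 mm from the axis, 18 mm in diameter. Origin at its foot on the disc, 30 mm above the bench; its top is 105 mm above that. Gripped in its upper half the fingers stay clear above the cups
- steel_fitting_a: a steel-grey fitting, 25 mm across, 46 mm tall, standing in the red bin; origin at the centre of its underside. Not wanted: it stays in the bin
- steel_fitting_b: a steel-grey fitting, 25 mm across, 46 mm tall, standing in the red bin; origin at the centre of its underside. Not wanted: it stays in the bin
- black_fitting: a black fitting, 25 mm across, 46 mm tall, standing in the red bin; origin at the centre of its underside. Not wanted: it stays in the bin
- blue_fitting: a blue fitting, 25 mm across, 46 mm tall, standing in the red bin; origin at the centre of its underside. Not wanted: it stays in the bin
- white_fitting: a white fitting, 25 mm across, 46 mm tall, standing in the red bin; origin at the centre of its underside. Not wanted: it stays in the bin
Not all that is in view belongs to the job. Several things have the shape of the brass_fitting; the one meant has the colours described above.

How it is judged:
On the way:
1. the brass fitting lies or stands in the orange cup, let go of (horizontal distance between brass_mid and marked_cup below 0.03 m and z of brass_mid in the frame of marked_cup between 0.005 and 0.032 m and contact force between the fingers and brass_fitting below 0.05 N and linear speed of brass_fitting below 0.1 m/s), for 0.2 s.
At the end, for the whole second after the job is handed in: The brass fitting is in the orange cup, not touched by the fingers; the cup's middle is within 12 mm of its place at the pointer; the carousel is still (under 0.06 rad/s) and the fingers are holding the turning post with more than 1 N, through the last second (horizontal distance between brass_mid and marked_cup below 0.03 m and z of brass_mid in the frame of marked_cup between 0.005 and 0.032 m and contact force between the fingers and brass_fitting below 0.05 N and horizontal distance between marked_cup and front_place below 0.012 m and velocity of joint carousel between -0.06 and 0.06 rad/s and contact force between the fingers and turning_post above 1 N); the arm keeps its last pose, push and grip.
It fails at once if another fitting is lifted out of the bin (height (world z) of any of steel_fitting_a, steel_fitting_b, black_fitting, blue_fitting, white_fitting above 0.05 m).
It fails at once if a fitting other than the brass one leaves the bin sideways (horizontal distance between any of steel_fitting_a, steel_fitting_b, black_fitting, blue_fitting, white_fitting and bin above 0.16 m).
It also fails if it takes over 58 s, if anything falls off the work surface, if the arm or the gripper's body presses on something with over 40 N, if the wrist force passes 120 N, or if a joint passes its speed limit or range.

## Robot

A 6-joint arm with a two-finger parallel gripper is mounted at the origin on the work surface. World frame = base frame: x ahead of the robot, y to its left, z up, the work surface at z = 0. Lengths are in m, angles in rad, forces in N, time in s.
With the tool pointing down it reaches from about 0.3 to 0.825 m from the base axis. Payload 5.4 kg.
Tool frame: the origin (TCP) lies at the very end of the fingers, on their centre line; the grasp point (between the pads) lies 19 mm behind it; z points along the fingers, x is the direction in which the jaws open and shut, and the axes are right-handed (so a half turn about z gives the same grasp; the last joint's range is limited). The gripper opens to 92 mm and grips with 3 to 60 N. Pads are 20 mm wide; open, the fingers measure 128 mm over their backs; the gripper's body (75 mm by 189 mm) begins 69 mm behind the grasp point.
Start: joints at [-0.21, 0.158, 1.597, -0, 1.386, -0.21], TCP at [0.575, -0, 0.215] pointing down, gripper open.
Joint ranges: [-2.91, 2.91], [-0.94, 2.29], [0.18, 2.7], [-1.29, 4.43], [0.17, 2.64], [-3, 3]. Speed limits (rad/s): [2.57, 2.57, 3.14, 3.14, 3.14, 3.14].

## Interface

Orientations are given as a rotation vector (axis times angle).
In Python, from workcell import bot gives the robot as it stands. Calls block until the motion is done:
- bot.goto(position, orientation): joint-space move of the TCP to a pose.
- bot.line_to(position, rot=None, max_speed=0.15): straight line of the TCP; rot=None keeps the orientation; max_speed is the mean speed in m/s.
- bot.set_joints(angles): joint-space move.
- bot.set_gripper(opening, newtons=None): opening from 0.0 (shut) to 1.0 (fully open); newtons is the grip in N (None keeps the last); returns when the fingers have stopped.
- bot.hold(seconds).
- bot.inverse_kinematics(position, orientation): joint angles nearest the present ones, or None.
- bot.read_camera(name): name is "scene" or "side" or "wrist"; returns a dict with "pixels" (480x640x3 uint8, blue, green, red), "fx", "fy", "cx", "cy" (pixels), "k1" (the pictures are not rectified: a ray, as slopes to the right and down, at radius r is drawn at 1 + k1 r^2 times it, then the intrinsics apply), "R" (3x3) and "t" (3): a world point X has camera coordinates R X + t. Camera axes: x right, y down, z forward; pixel columns grow to the right and rows downward; lengths in m; the calibration is good to about 2 mm. A picture is of the moment at which its call begins. There is no depth.
A pose or a line that the arm cannot do raises bot.MotionError and nothing moves.
- bot.job_done(): hands the job in, once; it reports no verdict.
Readings, each from a call of its own:
- bot.current_clock(): time.
- bot.current_joints(): joint angles.
- bot.current_joint_vel(): joint speeds.
- bot.current_effort(): joint torques, N m.
- bot.current_ee_pos(): TCP position.
- bot.current_tool_rot(): TCP orientation.
- bot.current_contact_force(): force on the tool from outside, world axes, zero at the start.
- bot.current_ft_torque(): the same for the moment, N m.
- bot.current_opening(): opening from 0.0 (shut) to 1.0 (fully open).
Only numpy, scipy, OpenCV 4.12 (cv2) and the standard library are available. Lean on these libraries where they do the work, as an engineer would, in place of code of your own. Each camera call takes 0.05 s, during which the arm holds its last target.

## Working session

There is one attempt and no reset: what is moved stays moved. The work goes in short steps, each a Python script; the robot and the scene stay as the last script left them, time stands still between calls to the robot, and variables do not carry over. Pictures are saved under pics/ and viewed, and the job is handed in when it is done.

```bash
mkdir -p pics; ls
cat > h.py <<'E'
import numpy as np, cv2
from workcell import bot
def snap(n,f):
    c=bot.read_camera(n); cv2.imwrite(f'pics/{f}.png',c['pixels']); np.save(f'pics/{f}.npy',c,allow_pickle=True); return c
def load(f): return np.load(f'pics/{f}.npy',allow_pickle=True).item()
def ray(c,u,v):
    K=np.array([[c['fx'],0,c['cx']],[0,c['fy'],c['cy']],[0,0,1.]])
    p=cv2.undistortPoints(np.array([[[u,v]]],float),K,np.array([c['k1'],0,0,0.]))[0,0]
    R=np.array(c['R']);t=np.array(c['t'])
    return -R.T@t, R.T@np.array([p[0],p[1],1.])
def onz(c,u,v,z):
    o,d=ray(c,u,v); return o+d*(z-o[2])/d[2]
def proj(c,X):
    K=np.array([[c['fx'],0,c['cx']],[0,c['fy'],c['cy']],[0,0,1.]])
    r=cv2.Rodrigues(np.array(c['R']))[0]
    return cv2.projectPoints(np.array([X],float),r,np.array(c['t'],float),K,np.array([c['k1'],0,0,0.]))[0][0,0]
E
python3 - <<'E'
from h import *
for n in ['scene','side','wrist']:
    c=snap(n,n+'0'); print(n,c['fx'],c['k1'],-np.array(c['R']).T@np.array(c['t']))
print(bot.current_clock(),bot.current_tool_rot())
E
```

```text
pics
scene 518.841638782021 -0.12956451773760994 [ 0.82301063 -0.43409861  0.87538606]
side 453.1963863570426 0.03104760728059354 [ 0.09407687 -0.424539    0.47347461]
wrist 401.595126735994 -0.07414550204088975 [0.57578081 0.06734317 0.38334726]
0.15 [-3.14126190e+00 -7.00081500e-05  2.24449334e-03]
```

View pics/scene0.png

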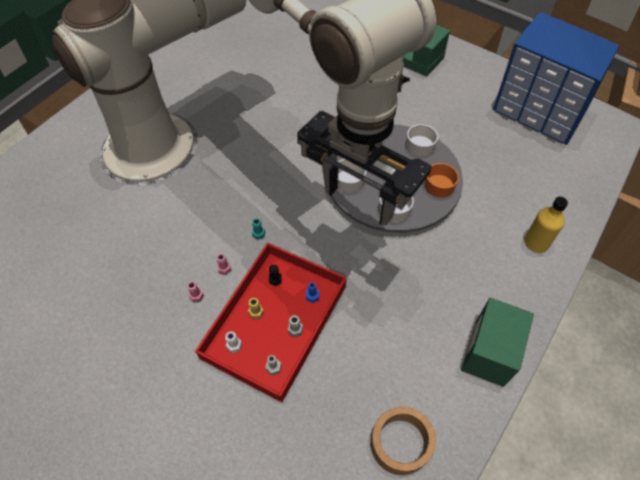

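View pics/side0.png

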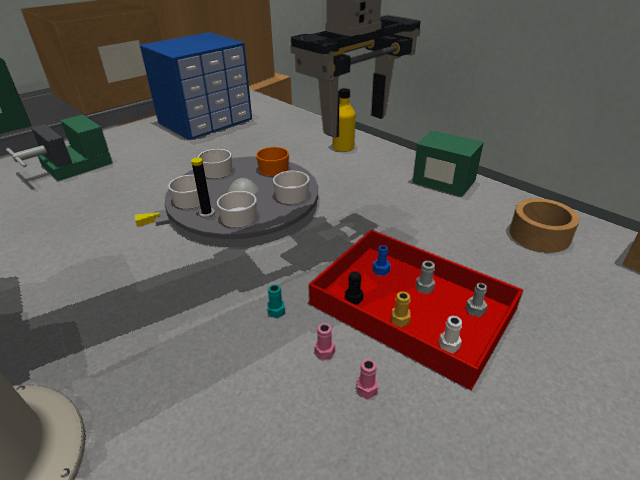

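View pics/wrist0.png

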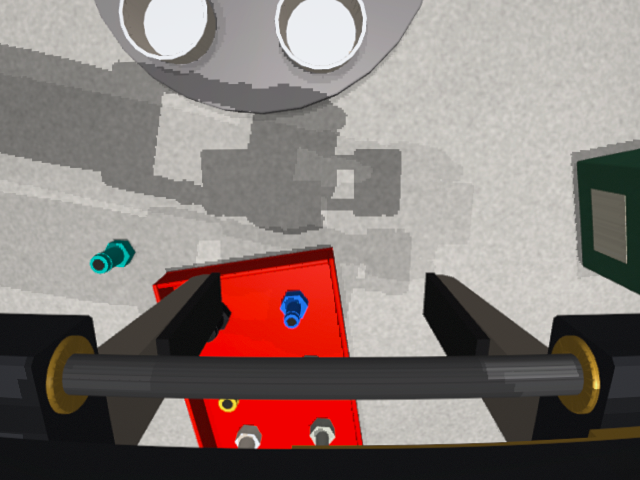

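Scene: the brass fitting is at (255,308) and the orange cup at (441,180). Side view: brass is at (402,308), the orange cup at (273,160), the post's top at (197,160) and the pointer at (147,218). Next I'll measure these with masks and crop the brass candidate.

```bash
cat > m.py <<'E'
from h import *
S=load('scene0');D=load('side0')
def hsv(c): return cv2.cvtColor(c['pixels'],cv2.COLOR_BGR2HSV)
def blobs(c,lo,hi,box=None,amin=15):
    m=cv2.inRange(hsv(c),lo,hi)
    if box: 
        z=np.zeros_like(m);x0,y0,x1,y1=box;z[y0:y1,x0:x1]=m[y0:y1,x0:x1];m=z
    n,l,s,ce=cv2.connectedComponentsWithStats(m)
    return [(s[i].tolist(),ce[i].round(1).tolist()) for i in range(1,n) if s[i,4]>=amin], l
def tri(p,q,c=S,d=D):
    o1,d1=ray(c,*p);o2,d2=ray(d,*q)
    A=np.stack([d1,-d2],1);k=np.linalg.lstsq(A,o2-o1,rcond=None)[0]
    a=o1+k[0]*d1;b=o2+k[1]*d2
    return (a+b)/2,np.linalg.norm(a-b)
E
python3 - <<'E'
from m import *
for n,c in (('S',S),('D',D)):
    print(n,'yellow',[b for b in blobs(c,(18,90,90),(35,255,255))[0]])
    print(n,'orange',[b for b in blobs(c,(5,180,120),(14,255,255))[0]])
    m=cv2.inRange(hsv(c),(0,200,80),(4,255,255))|cv2.inRange(hsv(c),(176,200,80),(180,255,255))
    k=max(cv2.findContours(m,0,2)[0],key=cv2.contourArea)
    ap=cv2.approxPolyDP(cv2.convexHull(k),5,True)[:,0]
    print(n,'bin',ap.tolist(),[onz(c,*p,0.04)[:2].round(3).tolist() for p in ap])
a=S['pixels'][230:410,180:360];b=D['pixels'][220:400,300:530]
cv2.imwrite('pics/crop1.png',np.hstack([cv2.resize(a,(360,360),interpolation=2),cv2.resize(b,(440,360),interpolation=2)]))
E
```

```text
S yellow [([386, 158, 19, 11, 67], [395.0, 162.6]), ([527, 207, 38, 46, 961], [546.4, 229.2]), ([249, 299, 14, 19, 159], [254.9, 308.9])]
S orange [([427, 174, 30, 15, 291], [440.8, 180.9])]
S bin [[296, 264], [343, 278], [336, 297]] [[0.495, -0.069], [0.583, -0.042], [0.595, -0.081]]
D yellow [([334, 99, 22, 52, 825], [345.3, 126.6]), ([191, 157, 12, 9, 78], [196.3, 161.0]), ([135, 212, 25, 15, 240], [145.6, 218.1]), ([392, 292, 18, 35, 387], [401.5, 310.4])]
D orange [([263, 147, 24, 15, 162], [272.2, 153.5])]
D bin [[309, 284], [372, 230], [522, 290], [471, 389], [310, 300]] [[0.416, -0.063], [0.581, -0.039], [0.617, -0.281], [0.425, -0.316], [0.395, -0.088]]
```

View pics/crop1.png

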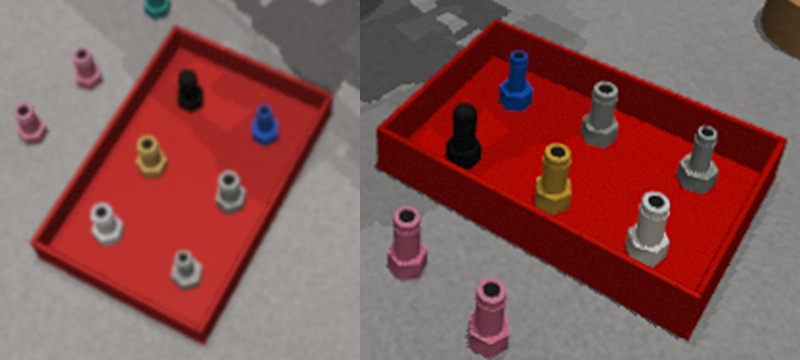

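The crop shows the only brass part in the bin, in the middle of the robot-side row. The teal and pink ones outside and the steel, black, blue and white ones inside don't match the description. Now the positions.

Run:
```python
from m import *
pS,pD=(255,301.5),(403.5,296)
print('brass top',tri(pS,pD),onz(S,*pS,.051),onz(D,*pD,.051))
print('post top',tri((395,162.6),(196.3,158.5)),onz(D,196.3,159.5,.135), onz(S,395,162.6,.135))
print('pointer',onz(D,145.6,218.1,.003), onz(D,135,218,.003),onz(D,160,217,.003))
m=cv2.imwrite('pics/crop2.png',np.hstack([cv2.resize(S['pixels'][110:240,310:480],(400,306),interpolation=2),cv2.resize(D['pixels'][135:255,120:340],(400,218),interpolation=2)[:,:] if 0 else cv2.resize(D['pixels'][120:250,150:330],(400,306),interpolation=2)]))
```

```text
brass top (array([ 0.48547798, -0.17632192,  0.04660859]), np.float64(0.0010511592076243917)) [ 0.48709279 -0.17715113  0.051     ] [ 0.48137593 -0.17945977  0.051     ]
post top (array([0.49147398, 0.28391653, 0.06034247]), np.float64(0.08387279630611966)) [0.42364419 0.21585478 0.135     ] [0.54902851 0.17511293 0.135     ]
pointer [0.35268264 0.31925913 0.003     ] [0.3388496  0.33356855 0.003     ] [0.37356354 0.30366701 0.003     ]
```

View pics/crop2.png

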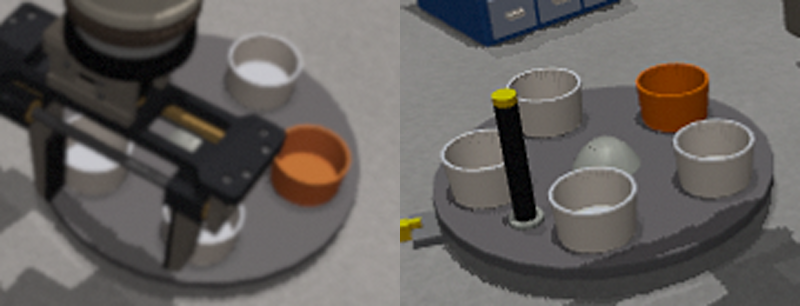

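The yellow blob at scene (395,163) is gripper brass, not the post. Two things to do from here: move over the bin so the carousel is clear, and refine the brass position with the wrist camera.

```bash
cat >> h.py <<'E'
from scipy.spatial.transform import Rotation as Ro
def down(yaw):  # tool x at world angle yaw, z down
    x=np.array([np.cos(yaw),np.sin(yaw),0]);z=np.array([0,0,-1.]);y=np.cross(z,x)
    return Ro.from_matrix(np.stack([x,y,z],1)).as_rotvec()
E
python3 - <<'E'
from h import *
B=0.146
for y in (B+np.pi/2,B-np.pi/2): print(y,bot.inverse_kinematics([.484,-.178,.16],down(y)))
bot.set_gripper(0.55,25)
bot.goto([.484,-.178,.17],down(B-np.pi/2))
c=snap('wrist','wrist1');print(proj(c,[.484,-.178,.051]))
snap('scene','scene1');snap('side','side1');print(bot.current_clock(),bot.current_opening())
E
```

```text
1.7167963267948965 [-5.87065540e-01  5.35306121e-02  1.82158660e+00 -4.44089210e-16
  1.26647544e+00 -2.30386187e+00]
-1.4247963267948967 [-5.87065540e-01  5.35306121e-02  1.82158660e+00 -4.44089210e-16
  1.26647544e+00  8.37730787e-01]
[323.2939104  236.93368709]
2.0333 0.5496755250545867
```

View pics/wrist1.png

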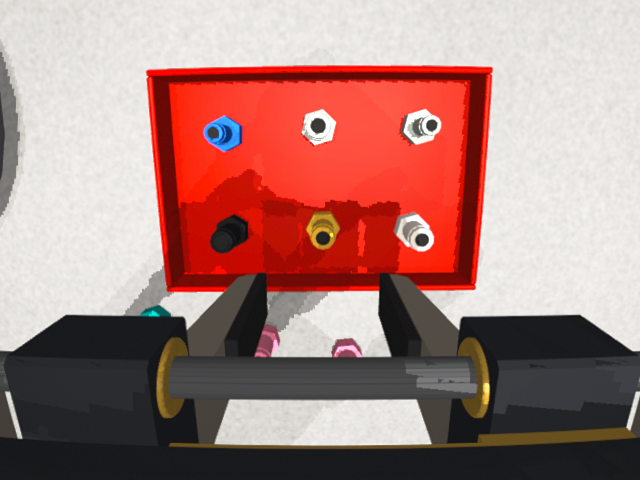

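View pics/scene1.png

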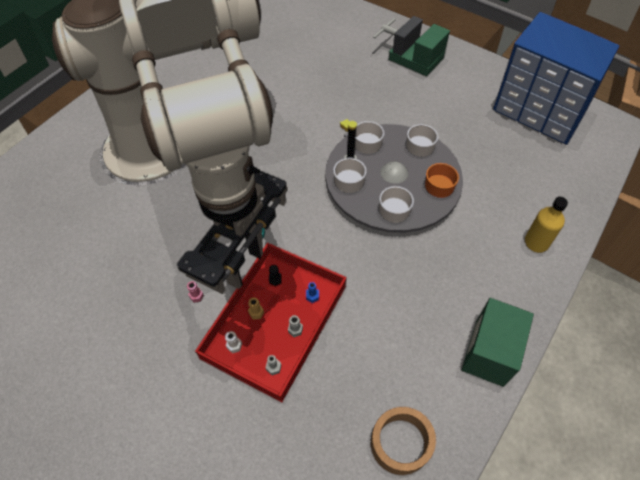

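In wrist1 the brass bore is at (323,238) and my estimate projects to (323.3,236.9), so the position is good to about 1 mm. I'll grasp it, and measure the carousel from scene1, which is now clear.

Run:
```python
from h import *
r=bot.current_tool_rot()
w=load('wrist1');p=onz(w,323,237.8,.051);print(p)
bot.line_to([p[0],p[1],.06],down(.146-np.pi/2),max_speed=.15)
bot.line_to([p[0],p[1],.0235],down(.146-np.pi/2),max_speed=.06)
bot.set_gripper(0,25);print(bot.current_opening()*92)
bot.line_to([p[0],p[1],.17],max_speed=.12)
print(bot.current_opening()*92,bot.current_clock());snap('wrist','wrist2')
s=load('scene1')['pixels'];d=load('side1')['pixels']
cv2.imwrite('pics/crop3.png',np.vstack([cv2.resize(s[110:240,310:480],(510,390),interpolation=2)]))
cv2.imwrite('pics/crop4.png',cv2.resize(d[130:250,120:340],(660,360),interpolation=2))
```

```text
[ 0.48331684 -0.17788249  0.051     ]
17.189392498418343
17.261234310182083 5.65
```

View pics/wrist2.png

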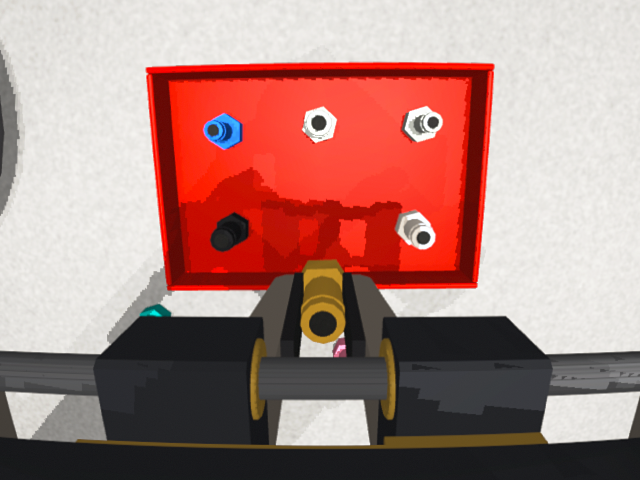

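View pics/crop3.png

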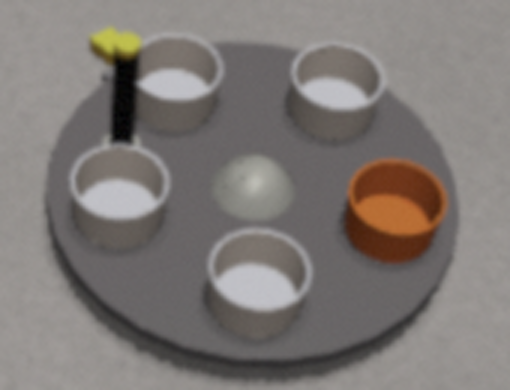

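View pics/crop4.png

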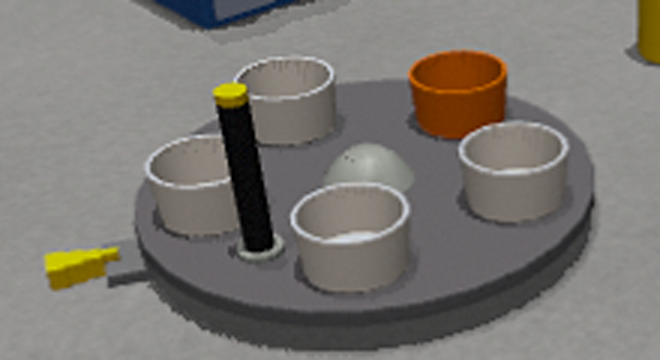

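wrist2 shows the brass held upright in the fingers, with the five others still standing in the bin. Now I'll fit the rim, pointer and post by casting rays onto planes.

```bash
cat > car.py <<'E'
from h import *
from scipy.optimize import least_squares
def hsv(c): return cv2.cvtColor(c['pixels'],cv2.COLOR_BGR2HSV)
def circ(P):
    r=least_squares(lambda q:np.hypot(P[:,0]-q[0],P[:,1]-q[1])-q[2],[*P.mean(0)[:2],.034],loss='soft_l1',f_scale=.001);return r.x
def big(m,box):
    z=np.zeros_like(m);x0,y0,x1,y1=box;z[y0:y1,x0:x1]=m[y0:y1,x0:x1]
    return max(cv2.findContours(z,cv2.RETR_EXTERNAL,cv2.CHAIN_APPROX_NONE)[0],key=cv2.contourArea)[:,0]
def orange(c,box):
    k=big(cv2.inRange(hsv(c),(3,150,60),(16,255,255)),box)
    x0,x1=k[:,0].min(),k[:,0].max()
    yw=k[(k[:,0]==x0)|(k[:,0]==x1),1].min()
    u=k[k[:,1]<=yw+1]
    P=np.array([onz(c,*p,.066) for p in u]);return circ(P),len(u)
E
python3 - <<'E'
from car import *
S=load('scene1');D=load('side1')
print(orange(S,(400,150,470,210)),orange(D,(240,135,300,180)))
# disc edge
for n,c,box in(('S',S,(310,110,480,240)),('D',D,(140,140,340,250))):
    h=hsv(c); m=cv2.inRange(h,(0,0,60),(180,50,120)); 
    print(n,[h[int(v),int(u)].tolist() for u,v in ((395,130),(340,205),(395,240))] if n=='S' else [h[200,180].tolist(),h[230,250].tolist(),h[245,150].tolist()])
    y=cv2.inRange(h,(22,120,90),(34,255,255)); k,l,s,ce=cv2.connectedComponentsWithStats(y)
    for i in range(1,k):
        if s[i,4]>10: print(s[i].tolist(),ce[i].round(1).tolist())
def tri(p,q,c=S,d=D):
    o1,d1=ray(c,*p);o2,d2=ray(d,*q)
    k=np.linalg.lstsq(np.stack([d1,-d2],1),o2-o1,rcond=None)[0]
    a=o1+k[0]*d1;b=o2+k[1]*d2; return (a+b)/2,np.linalg.norm(a-b)
# post top scene crop (128,42)/3; side crop (231,93)/3
pS=(310+128/3,110+43/3);pD=(120+231/3,130+91/3)
print('post',tri(pS,pD),onz(S,*pS,.135),onz(D,*pD,.135))
print('hub',onz(S,310+253/3,110+205/3,.03))
# disc far/near edges, scene crop
pts=[(48,190),(458,190),(120,80),(240,42),(330,48),(420,110),(70,245),(440,250),(250,352),(150,315),(370,325)]
P=np.array([onz(S,310+a/3,110+b/3,.03) for a,b in pts]);print('discS',circ(P))
pts=[(135,195),(594,180),(400,80),(520,95),(570,130),(150,230),(240,290),(350,312),(470,290),(560,235)]
P=np.array([onz(D,120+a/3,130+b/3,.03) for a,b in pts]);print('discD',circ(P))
print('ptr',[onz(D,120+a/3,130+b/3,.006)[:2].round(3) for a,b in ((117,253),(48,262),(50,285))])
E
```

```text
(array([0.61941182, 0.25956243, 0.03142214]), 39) (array([0.61487909, 0.25985617, 0.03257988]), 34)
S [[173, 10, 105], [0, 8, 93], [20, 10, 146]]
[341, 120, 15, 10, 104] [348.0, 124.4]
[529, 208, 34, 44, 547] [546.2, 230.1]
D [[14, 28, 120], [150, 5, 106], [23, 7, 153]]
[340, 98, 7, 4, 16] [342.1, 99.6]
[333, 106, 21, 46, 388] [339.1, 135.1]
[191, 157, 12, 9, 76] [196.4, 161.1]
[135, 212, 25, 15, 231] [145.5, 218.2]
post (array([0.42512591, 0.21582997, 0.13236332]), np.float64(0.0015474144103877674)) [0.42713244 0.21259428 0.135     ] [0.42280174 0.21235918 0.135     ]
hub [0.53201109 0.22285549 0.03      ]
discS [0.52092042 0.24402063 0.144951  ]
discD [0.52049033 0.23525662 0.14460437]
ptr [array([0.375, 0.309]), array([0.34, 0.33]), array([0.329, 0.305])]
```

Cross-checks agree:
- **Cup:** orange cup at (0.617, 0.260).
- **Post:** (0.425, 0.2125), 198 mm from the cup against 200 expected.
- **Axis:** (0.521, 0.237).
- **Pointer:** 163 to 203 mm from the axis against 160 to 203 expected, direction about 155°.

Moving to hover over the cup.

Run:
```python
from car import *
bot.line_to([.483,-.178,.20],max_speed=.2)
q=None
for y in (.146-np.pi/2,-1.0,-2.0): print(y,bot.inverse_kinematics([.617,.260,.16],down(y)))
bot.goto([.617,.260,.20],down(.146-np.pi/2))
c=snap('wrist','wrist3');print(proj(c,[.617,.26,.066]),bot.current_clock(),bot.current_opening()*92)
```

```text
-1.4247963267948967 [ 2.18763893e-01  4.39826045e-01  1.36119050e+00 -4.44089210e-16
  1.34057610e+00  1.64356022e+00]
-1.0 [ 2.18763893e-01  4.39826045e-01  1.36119050e+00 -4.44089210e-16
  1.34057610e+00  1.21876389e+00]
-2.0 [ 2.18763893e-01  4.39826045e-01  1.36119050e+00 -4.44089210e-16
  1.34057610e+00  2.21876389e+00]
[321.22558924 232.09534521] 7.725 17.010968678398854
```

View pics/wrist3.png

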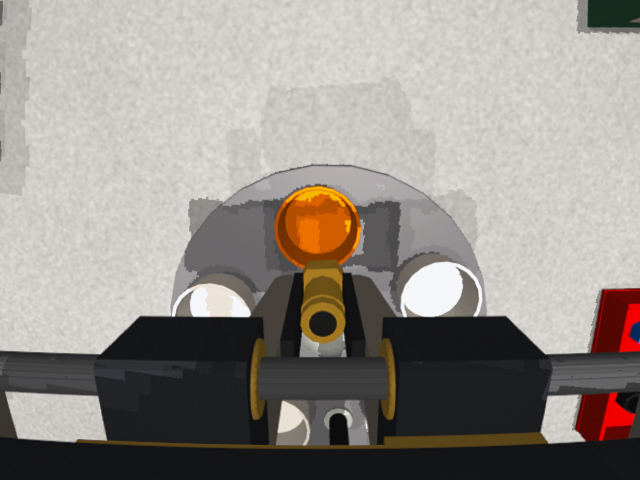

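wrist3: the orange rim spans x 275–361 and y 185–271, so its centre is (318,228) against a predicted (321,232). That's about 4 mm off, so I'll correct for it and lower.

Run:
```python
from car import *
p=onz(load('wrist3'),318,228,.066);print(p)
bot.line_to([p[0],p[1],.20],max_speed=.1)
bot.line_to([p[0],p[1],.070],max_speed=.12)
print(bot.current_contact_force())
bot.set_gripper(0.35)
bot.line_to([p[0],p[1],.20],max_speed=.2)
c=snap('wrist','wrist4');snap('side','side4');print(bot.current_clock())
```

```text
[0.61984919 0.26293201 0.066     ]
[ 0.60679636  0.32099508 -0.14894199]
10.525
```

View pics/wrist4.png

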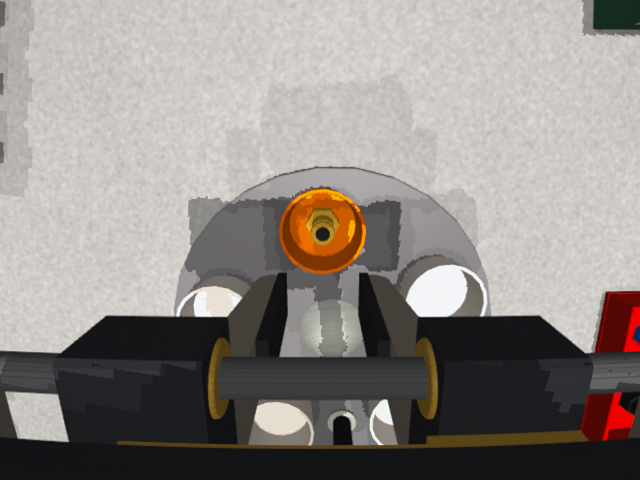

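wrist4: the brass stands upright in the orange cup, bore at (322,232), and the fingers are clear. Next is a wrist view towards the pointer and post.

Run:
```python
from car import *
bot.goto([.521,.237,.26],down(np.radians(65)))
c=snap('wrist','wrist5');snap('scene','scene5');print(bot.current_clock(),proj(c,[.425,.2125,.135]),proj(c,[.375,.306,.003]),proj(c,[.337,.322,.003]))
```

```text
12.8167 [232.72722503 126.57877857] [322.06675011  43.73108392] [ 3.20463647e+02 -2.96157727e-01]
```

View pics/wrist5.png

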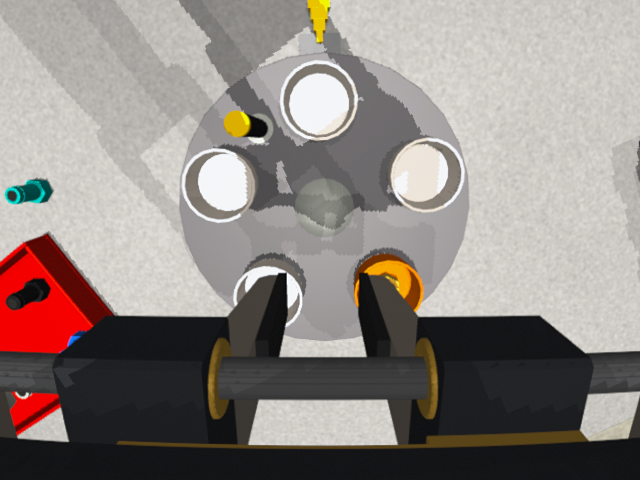

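wrist5: pointer tip at (320,43) and base at (317,0), post top at (237,123), disc spanning roughly x 180–469 and y 54–340. I'll compute the axis and angles from these.

Run:
```python
from car import *
c=load('wrist5');h=hsv(c)
m=cv2.inRange(h,(22,120,90),(34,255,255));n,l,s,ce=cv2.connectedComponentsWithStats(m)
for i in range(1,n):
    if s[i,4]>20: print(s[i].tolist(),ce[i].round(1).tolist())
P=np.array([onz(c,*p,.03) for p in ((181,185),(187,160),(200,130),(230,90),(262,66),(385,66),(420,90),(447,125),(460,155),(468,195),(463,235),(445,280),(190,250),(212,293),(325,340))])
ax=circ(P);print('axis',ax)
q=onz(c,237,123,.135);f=onz(c,263,129,.03);print('post',q,f)
for t in ((320,42),(318.5,10),(317.5,1)):
    X=onz(c,*t,.004);d=X[:2]-ax[:2];print('ptr',X,np.hypot(*d),np.degrees(np.arctan2(d[1],d[0])))
d=q[:2]-ax[:2];print('post r,ang',np.hypot(*d),np.degrees(np.arctan2(d[1],d[0])))
C=[onz(c,*t,.066)[:2] for t in ((318,100),(220,185.5),(426,174.5))]
for k in C: e=k-ax[:2];print('cup',k,np.hypot(*e),np.degrees(np.arctan2(e[1],e[0])))
# circle through three cup centres (r=0.1)
print(circ(np.array(C)))
```

```text
[307, 0, 23, 43, 626] [318.5, 16.2]
[224, 110, 27, 27, 566] [236.8, 123.3]
[385, 276, 9, 5, 22] [389.0, 277.5]
[395, 280, 5, 7, 21] [397.0, 282.9]
axis [0.522596   0.23967197 0.14575499]
post [0.42411716 0.21640673 0.135     ] [0.42659641 0.21899722 0.03      ]
ptr [0.37285924 0.30474291 0.004     ] 0.16326459175454258 156.51173361248118
ptr [0.34512552 0.31608858 0.004     ] 0.19322337272715714 156.70388129993194
ptr [0.33715581 0.31874217 0.004     ] 0.2015940555621181 156.90699390300395
post r,ang 0.10118969750510672 -166.70781120735091
cup [0.42812392 0.2773599 ] 0.10171211935182857 158.2513639883201
cup [0.45741932 0.16538574] 0.09882532161772142 -131.26282246225065
cup [0.52720734 0.33848893] 0.09892449634199021 87.32820371698465
[0.51879271 0.24126195 0.09759043]
```

The axis is (0.5225, 0.2395). The pointer is at 156.6°, and the orange cup at about 13.9° (post and cups agree within 1.5°). The post therefore has to go counter-clockwise from -166.4° to -23.4°. Now to grip it with the jaws tangential.

Run:
```python
from car import *
P=[.4245,.2155]
y0=down(np.radians(-76.4))
bot.set_gripper(.6,20)
bot.goto([*P,.24],y0)
bot.line_to([*P,.094],y0,max_speed=.12)
print(bot.current_contact_force())
bot.set_gripper(0,20)
print(bot.current_opening()*92,bot.current_contact_force(),bot.current_ee_pos(),bot.current_clock())
c=snap('wrist','wrist6')
```

```text
[ 0.15155506 -0.82360803  0.29711655]
17.471000360384622 [-0.57244242 -0.54475902  0.95867047] [0.42454005 0.21552041 0.09405007] 17.4667
```

View pics/wrist6.png

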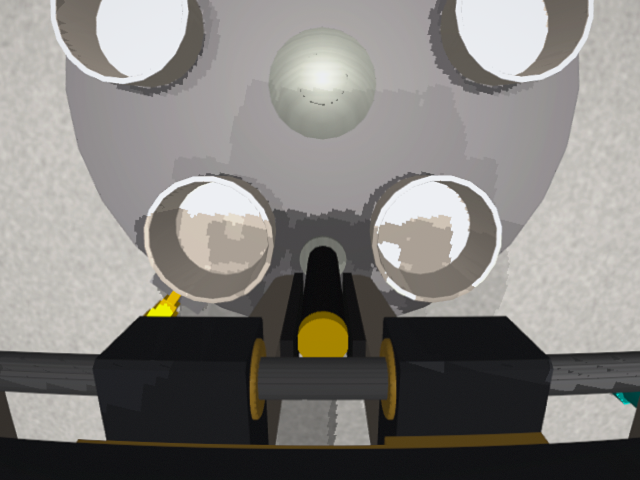

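The post is gripped: opening 17.5 mm, post top at (322,335) between the pads. Turning in arc steps and watching the force.

Run:
```python
from car import *
A=np.array([.5225,.2395])
p=np.array(bot.current_ee_pos());d=p[:2]-A;a0=np.degrees(np.arctan2(d[1],d[0]));r0=np.hypot(*d);print(a0,r0)
N=18
for i in range(1,N+1):
    a=np.radians(a0+(-23.4-a0)*i/N);r=r0+(0.1-r0)*min(1,i/5)
    bot.line_to([A[0]+r*np.cos(a),A[1]+r*np.sin(a),.094],down(a+np.pi/2),max_speed=.06)
    f=bot.current_contact_force()
    print(i,round(np.degrees(a)),'rad %.1f tan %.1f'%(f[0]*np.cos(a)+f[1]*np.sin(a),-f[0]*np.sin(a)+f[1]*np.cos(a)))
    if np.linalg.norm(f)>40: print('stop');break
bot.hold(.5)
print(bot.current_opening()*92,bot.current_ee_pos(),bot.current_clock())
for n in ('scene','side','wrist'): snap(n,n+'7')
```

```text
-166.25726170347872 0.10085959587429734
1 -158 rad 2.1 tan -0.3
2 -150 rad 1.7 tan 0.3
3 -142 rad 3.5 tan 1.0
4 -135 rad 3.9 tan 0.1
5 -127 rad 5.0 tan -0.1
6 -119 rad 2.8 tan -0.0
7 -111 rad 1.1 tan 0.5
8 -103 rad -2.5 tan 0.7
9 -95 rad -5.3 tan -0.4
10 -87 rad -5.8 tan -0.0
11 -79 rad -7.0 tan 0.7
12 -71 rad -6.8 tan -0.5
13 -63 rad -7.8 tan 0.2
14 -55 rad -8.8 tan 0.4
15 -47 rad -8.8 tan -0.4
16 -39 rad -9.3 tan 0.3
17 -31 rad -10.9 tan 0.1
18 -23 rad -11.9 tan -0.6
17.822448010755313 [0.61086    0.20114035 0.09399979] 24.9167
```

View pics/wrist7.png

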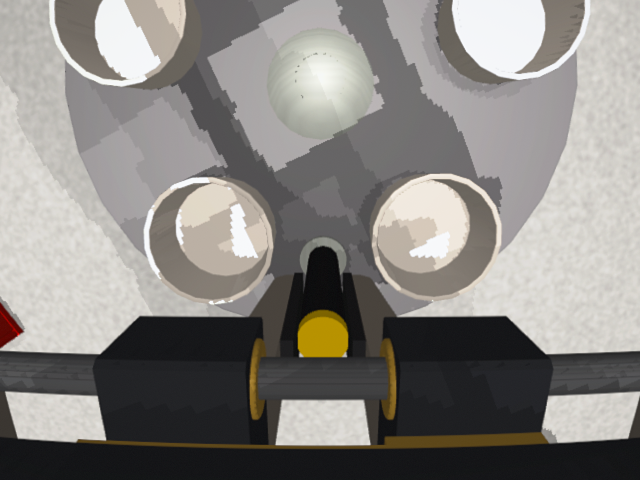

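View pics/side7.png

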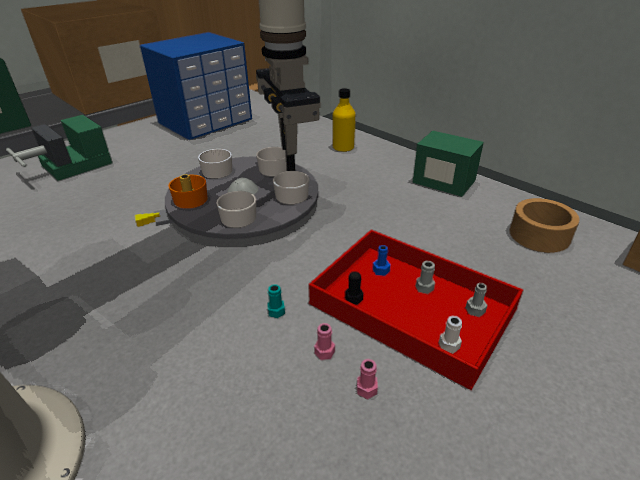

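View pics/scene7.png

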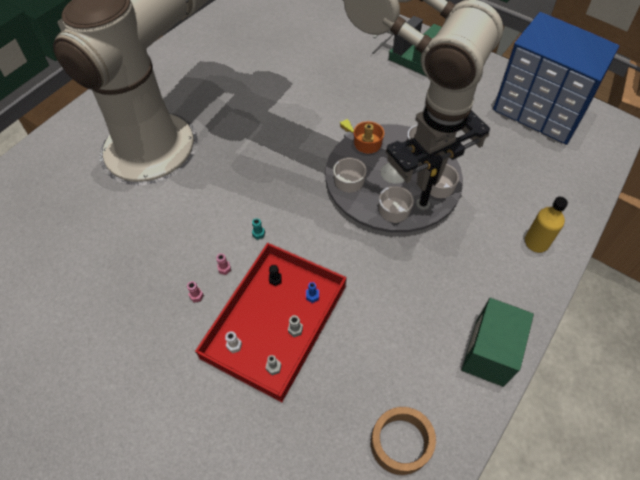

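side7 and scene7 show the orange cup with the brass in it next to the pointer, cup at side (188,190) and scene (368,137). The inward radial force of about 12 N implies the axis is nearer (0.519, 0.241). I'll measure the cup, ease the radial bias and recheck.

Run:
```python
from car import *
A=np.array([.519,.241]);a=np.radians(-23.4)
u=np.array([np.cos(a),np.sin(a)])
p=A+.1*u;bot.line_to([*p,.094],down(a+np.pi/2),max_speed=.02);bot.hold(.5)
f=np.array(bot.current_contact_force());print('F',f,f[:2]@u,bot.current_ee_pos(),bot.current_opening()*92)
S=snap('scene','scene8');D=snap('side','side8')
front=A-.1*u;print('front',front)
for c,b in((S,(345,110,390,160)),(D,(160,165,215,215))):
    k=orange(c,b)[0];e=k[:2]-A;print(k,np.degrees(np.arctan2(e[1],e[0])),np.hypot(*(k[:2]-front)))
    print(proj(c,[*front,.034]),proj(c,[*front,.066]))
a=S['pixels'][100:180,320:400];b=D['pixels'][160:240,120:220]
cv2.imwrite('pics/crop8.png',np.hstack([cv2.resize(a,(340,340),interpolation=2),cv2.resize(b,(425,340),interpolation=2)]))
print(bot.current_clock())
```

```text
F [-2.22182242  0.05770061  3.89152441] -2.062003484550428 [0.61066792 0.20129325 0.094042  ] 17.643533453535753
front [0.42722454 0.28071479]
[0.43203421 0.2722619  0.03165405] 160.22783124931277 0.009725440825538324
[367.79843119 139.63510867] [368.78656599 129.34673598]
[0.43250541 0.28135324 0.02591333] 154.98903746191078 0.005319328736555506
[188.66915161 196.8618252 ] [185.45381569 181.86120752]
26.0083
```

View pics/crop8.png

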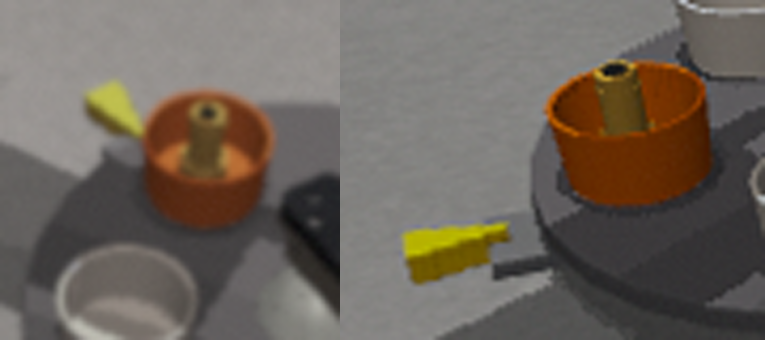

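The automatic rim fits are spoiled where the brass breaks the rim outline (fitted radii 26 and 32 mm). By eye in crop8 the rim centres are scene (369.3,130) and side (187.6,182.9), against predicted (368.8,129.3) and (185.5,181.9). I'll convert those before handing in.

Run:
```python
from car import *
f=np.array([.4272,.2807]);A=np.array([.519,.241])
for n,p in(('scene8',(369.3,130)),('side8',(187.6,182.9))):
    X=onz(load(n),*p,.066)[:2];e=X-A;print(n,X,np.hypot(*(X-f)),np.degrees(np.arctan2(e[1],e[0])))
for t in ((117,253),(48,262),(50,285)): pass
print(bot.current_joint_vel(),bot.current_contact_force(),bot.current_opening()*92)
```

```text
scene8 [0.42920899 0.27970002] 0.0022441057947407547 156.68390314620686
side8 [0.42794911 0.27449345] 0.0062515956018230475 159.80374559825398
[-9.98625142e-05 -7.97422488e-04 -1.09118228e-03  1.65637033e-03
 -1.42871325e-03 -6.67677090e-04] [-2.52647431  0.58656766  2.77795292] 17.566109829492582
```

Run:
```python
from car import *
A=np.array([.519,.241])
for n,ps in(('scene8',((353.2,131.5),(345,123))),('side8',((159,214.5),(136.5,219)))):
    for p in ps:
        X=onz(load(n),*p,.006)[:2];e=X-A;print(n,X,np.hypot(*e),np.degrees(np.arctan2(e[1],e[0])))
w=load('wrist7');
# post foot and hub in wrist7: axis estimate from disc edge
P=np.array([onz(w,*p,.03) for p in ((66,80),(68,110),(80,170),(110,230),(577,80),(574,115),(560,170),(530,230))]);print(circ(P))
```

```text
scene8 [0.37231958 0.3064306 ] 0.16061230038187815 155.95950079651922
scene8 [0.34102361 0.31834436] 0.19405603907456903 156.51136554109488
side8 [0.37468643 0.30820455] 0.15919439774399025 155.0293488567789
side8 [0.33769159 0.32358539] 0.1992312407028134 155.5108901269755
[0.53108388 0.2355478  0.14658075]
```

The pointer reads 155–156.9° in all three views. The cup reads 156.4° from the gripped post, 156.7° in the scene view and 159.8° in the side view, so even the worst case is about 8 mm against the 12 mm limit. The arm is still and gripping, so I'm handing in.

Run:
```python
from h import *
bot.job_done();print(bot.current_clock())
```

```text
the job is handed in; nothing more can be done
the job is handed in; nothing more can be done
```

I put the brass fitting in the orange cup, turned the carousel about 143° counter-clockwise by its post until the cup stood at the pointer, and handed in still gripping the post. No verdict was reported.

**Last checks:**
- **Fitting:** the brass stands upright in the orange cup, and the other five are still in the bin.
- **Post:** held at 17.6 mm opening with the grip set to 20 N. The arm was still, with about 4 N outside force on the tool.
- **Time:** about 26 s of the 58 s allowed.
- **Alignment:** the pointer lies at about 156°. The cup is at 156.4° by the gripped post, 156.7° in the scene view and 159.8° in the side view. That puts the cup 2 to 6 mm from its place, or about 8 mm at worst, against the 12 mm limit.

**Checks that failed or disagreed:**
- **Cup rim:** the automatic rim fit failed at the end because the brass breaks the rim outline, so the two camera cup angles use rim centres I picked by eye.
- **Carousel axis:** my first axis estimate was about 4 mm off, which showed as a 12 N radial force during the turn. I corrected it before handing in. A last rough disc-edge fit in the wrist view put the axis about 13 mm away from the value I used; it covered only part of the rim, so I did not use it.

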